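# Find the rocking flask lid

### The arm

A 6-joint arm with a two-finger parallel gripper is mounted at the origin on a cart in front of the work surface, level with it; the furniture and walls round the work are solid. World frame = base frame: x ahead of the robot, y to its left, z up, the work surface at z = 0. Lengths are in m, angles in rad, forces in N, time in s.
With the tool pointing down it reaches from about 0.425 to 0.95 m from the base axis. Payload 14.7 kg.
Tool frame: the origin (TCP) lies midway between the tips of the shut fingers; the grasp point (between the pads) lies 19 mm behind it; z points along the fingers, y is the line along which they close (so a half turn about z gives the same grasp; the last joint's range is limited). The gripper opens to 85 mm and grips with 20 to 120 N. Pads are 22 mm wide; open, the fingers measure 114 mm over their backs; the gripper's body (76 mm by 85 mm) begins 54 mm behind the grasp point. The pads swing forward as they close: fully open they stand 13 mm farther back than shut.
Start: joints at [-1.247, 0.48, 1.596, -0, 1.065, -0.047], TCP at [0.236, -0.606, 0.231] pointing down, gripper open.
Joint ranges: [-2.75, 2.75], [-0.82, 2.05], [0.23, 2.67], [-1.56, 4.7], [0.09, 2.69], [-2.92, 2.92]. Speed limits (rad/s): [1.89, 1.89, 2.39, 3.01, 3.01, 3.01].

### API

Orientations are given as a unit quaternion [w, x, y, z].
In Python, from plant import * gives the robot as it stands. The module is installed in compiled form; this text tells all that it offers.
- The arm moves only by the shell command python3 -m jog 'ROWS' [FORCE]. ROWS is JSON, a list of rows, each an object of numbers: "x", "y", "z": the shift along the tool's x, y, z in cm; "rx", "ry", "rz": the turn, a rotation vector about the tool's x, y, z in degrees; "fingers": the gripper's target within -1 to 1 (shut at 1, half-way at 0, fully open at -1). A call has 1 to 8 rows; each row is the pose to reach, as a shift and turn from the pose commanded when the call began, along the tool's axes at that moment; what a row does not reach only later rows make up. A row lasts 1/8 s, in which the tool goes at most 62.5 mm and 10.7 degrees, less where a joint would pass 70% of its speed; a pose out of reach is approached as far as the arm can. A call with a gripper value outside its range is refused whole. The fingers move at their own pace and stop on an object; FORCE is the grip in N (left out, the last holds). Time passes only in rows, so rows that repeat a pose let the fingers close. It gives the time, the measured TCP pose, the force, the opening and the grip force at its end, in the units of the state.
- state(): the state, without advancing time (a new reading comes with each control period).
- camera(name): name is "scene" or "side" or "wrist"; returns a dict with "image" (400x640x3 uint8, blue, green, red), "mtx" (3x3 intrinsics, pixels), "dist" ([k1, k2, p1, p2, k3] as OpenCV has them; the pictures are not rectified), "origin" and "rotation" of the camera in the world. Camera axes: x right, y down, z forward; pixel columns grow to the right and rows downward; lengths in m; the calibration is good to about 2 mm. A picture is of the moment at which its call begins. There is no depth.
- job_done(): hands the job in; it is judged then, once.
The state is a dict: "time": time; "qpos": joint angles; "qvel": joint speeds; "joint_torque": joint torques, N m; "eef_pos": TCP position; "orientation": TCP orientation; "wrist_force": force on the tool from outside, world axes, zero at the start; "ft_torque": the same for the moment, N m; "width": finger opening in m; "gripper_force": force on a finger pad.
Only numpy, scipy, OpenCV 4.12 (cv2) and the standard library are available. Lean on these libraries where they do the work, as an engineer would, in place of code of your own. Each camera call takes 0.05 s, during which the arm holds its last target. There are 200 camera calls.

### The job

One of the two flask lids on the surface plate is warped and rocks. Find out which by pressing down on the corner bosses, and make sure by rocking it to and fro: press its two yielding, opposite corners down in turn, twice each. Then slide it, without lifting it, off the plate until it lies wholly in the rework tray behind, leaving the sound lid where it stands and the plaster models alone.

Things in the scene. Friction and masses are not known exactly. Their poses are not given: they have to be found in the camera images.
- station: Fixed checking station, 300 mm deep (x) by 360 mm wide (y), on the bench, turned by up to about 0.2 rad. Origin on the bench; x points away from the robot across plate, then tray; z up. From x = -100 to +60 mm: a dark flat steel surface plate, its top 24 mm above the bench, with a wire handle at each side.
- tray (a point): Centre of the floor of the grey plastic rework tray behind the plate, part of the station (x = 130 mm in its frame, axes as the station's). Floor 140 mm deep, 348 mm wide, 20 mm above the bench, so 4 mm below the plate's top. Walls to 45 mm above the bench at the back and both sides; open towards the plate.
- lid_1: A flask lid, bare cast aluminium, about 0.3 kg, loose on the plate, left or right of its twin. 80 mm (x) by 110 mm (y); side faces 6 to 18 mm above its feet; four corner bosses (19 mm across) with tops 23 mm up, a 16 mm foot under each. Origin: centre of its underside at foot level; z up; yaw within 0.2 rad of the station's. A sound lid's bosses do not yield when pressed.
- lid_1_a (a point): Centre of the top of lid_1's corner boss at its -x +y corner (29 mm in x, 44 mm in y from the lid's centre); diagonally opposite lid_1_c. The warped one of the two lids looks level at rest too, balanced on two feet; its other two, diagonally opposite, are 3 mm short. Over either of these the boss sinks 3 mm under 1 to 5 N, the far one rises, and it levels itself on release.
- lid_1_b (a point): Centre of the top of lid_1's corner boss at its +x +y corner (29 mm in x, 44 mm in y from the lid's centre); diagonally opposite lid_1_d.
- lid_1_c (a point): Centre of the top of lid_1's corner boss at its +x -y corner (29 mm in x, 44 mm in y from the lid's centre).
- lid_1_d (a point): Centre of the top of lid_1's corner boss at its -x -y corner (29 mm in x, 44 mm in y from the lid's centre).
- lid_2: A flask lid, bare cast aluminium, about 0.3 kg, loose on the plate, left or right of its twin. 80 mm (x) by 110 mm (y); side faces 6 to 18 mm above its feet; four corner bosses (19 mm across) with tops 23 mm up, a 16 mm foot under each. Origin: centre of its underside at foot level; z up; yaw within 0.2 rad of the station's. A sound lid's bosses do not yield when pressed.
- lid_2_a (a point): Centre of the top of lid_2's corner boss at its -x +y corner (29 mm in x, 44 mm in y from the lid's centre); diagonally opposite lid_2_c. The warped one of the two lids looks level at rest too, balanced on two feet; its other two, diagonally opposite, are 3 mm short. Over either of these the boss sinks 3 mm under 1 to 5 N, the far one rises, and it levels itself on release.
- lid_2_b (a point): Centre of the top of lid_2's corner boss at its +x +y corner (29 mm in x, 44 mm in y from the lid's centre); diagonally opposite lid_2_d.
- lid_2_c (a point): Centre of the top of lid_2's corner boss at its +x -y corner (29 mm in x, 44 mm in y from the lid's centre).
- lid_2_d (a point): Centre of the top of lid_2's corner boss at its -x -y corner (29 mm in x, 44 mm in y from the lid's centre).
- cast_white: White plaster jaw model, 66x70x47 mm, loose on the bench to the left of the station; origin: centre of its underside. A bystander.
- cast_yellow: Yellow plaster jaw model, 64x70x55 mm, loose on the bench to the right of the station; origin: centre of its underside. A bystander.
There are look-alikes about, which are no part of the job. Leave any yellow look-alike of the lid_2 alone.

How it is judged:
By the outcome, as a careful person would: the job done as asked, in the order asked, and still so for the second after the job is handed in, with the robot touching nothing.
It also fails if it takes over 72 s, if anything falls off the work surface, if the arm or the gripper's body presses on something with over 40 N, if the wrist force passes 120 N, or if a joint passes its speed limit or range.

## Working session

There is one attempt and no reset: what is moved stays moved. The work goes in short steps, Python scripts to look and compute and a shell command to move; the robot and the scene stay as the last step left them, time stands still between calls to the robot, and variables do not carry over. Pictures are saved under pics/ and viewed, at most 10 in all, crops included, and the job is handed in when it is done.

```bash
mkdir -p pics
cat > h.py <<'E'
from plant import *
import numpy as np, cv2
from scipy.spatial.transform import Rotation as R
def shot(n,f):
    c=camera(n); cv2.imwrite('pics/'+f,c['image']); np.savez('pics/'+f+'.npz',**{k:np.array(v) for k,v in c.items()}); return c
def load(f): return dict(np.load('pics/'+f+'.npz'))
def pt(c,uv,z):
    p=cv2.undistortPoints(np.array([[uv]],float),c['mtx'],c['dist'])[0,0]
    d=np.array(c['rotation']).reshape(3,3)@np.array([p[0],p[1],1]); o=np.array(c['origin']); return o+d*(z-o[2])/d[2]
def px(c,P):
    Rm=np.array(c['rotation']).reshape(3,3); 
    q=(np.atleast_2d(P)-c['origin'])@Rm
    return cv2.projectPoints(q,np.zeros(3),np.zeros(3),c['mtx'],c['dist'])[0][:,0]
def togo(p):
    "tool-frame shift in cm from measured TCP to world p"
    s=state(); w,x,y,z=s['orientation']
    return R.from_quat([x,y,z,w]).inv().apply(np.array(p)-s['eef_pos'])*100
E
python3 - <<'E'
from h import *
for n in('scene','side'): c=shot(n,n+'1.png'); print(n,c['origin'],c['rotation'])
s=state();print(s)
E
```

```text
scene [-0.29433387  0.77625379  0.74922155] [ 0.20915226 -0.38193787  0.79506781 -0.42219186]
side [0.44773577 0.87764794 0.5576089 ] [ 0.03066134 -0.0387779   0.87713542 -0.47769196]
{'time': 0.1, 'qpos': array([-1.24661269e+00,  4.80772422e-01,  1.59682205e+00, -1.49275856e-05,
        1.06511848e+00, -4.66270743e-02]), 'qvel': array([-0.0011099 , -0.00167814, -0.00166118,  0.0009848 ,  0.00054285,
       -0.00207581]), 'joint_torque': array([ 1.38585328e-03, -9.52261519e+01, -4.31043434e+01,  9.86294907e-06,
        5.23922732e-03,  8.94159371e-05]), 'eef_pos': array([ 0.23541747, -0.60545825,  0.23073027]), 'orientation': array([-5.53859249e-04,  9.82860784e-01,  1.84348487e-01, -8.39519298e-05]), 'wrist_force': array([-0.45056719, -0.03192565, -0.50460492]), 'ft_torque': array([-0.0084646 ,  0.05806912,  0.04095443]), 'gripper_force': 0.0, 'width': 0.08553151790860963}
```

```bash
sed -i "s/^def pt/def rm(c):\n    w,x,y,z=c['rotation']; return R.from_quat([x,y,z,w]).as_matrix()\ndef pt/; s/np.array(c\['rotation'\]).reshape(3,3)/rm(c)/" h.py
```

```text
(no output)
```

View pics/scene1.png

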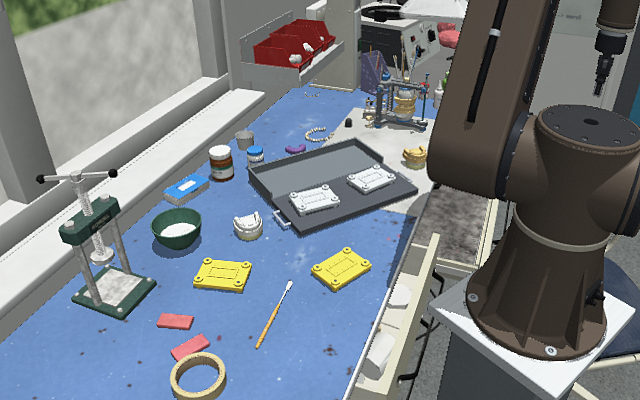

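View pics/side1.png

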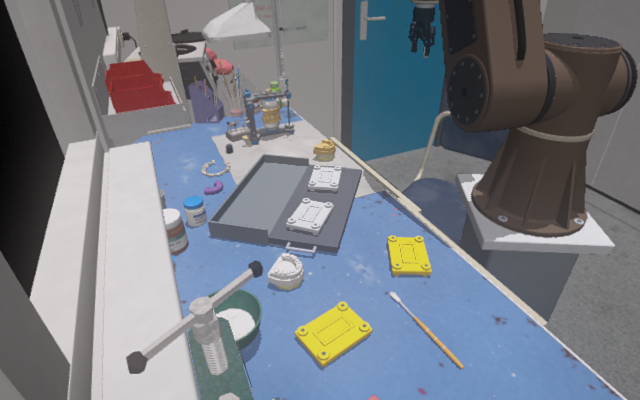

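Scene: silver lids at about (315,200) and (372,178) on the dark plate. The look-alikes are the yellow lids at (222,275) and (341,268) on the bench, so I choose the silver pair. Side: silver lids at (311,216) and (325,178). Next, a close crop.

Run:
```python
import cv2,numpy as np
a=cv2.imread('pics/scene1.png')[140:240,240:425]; b=cv2.imread('pics/side1.png')[150:255,210:370]
A=cv2.resize(a,None,fx=4,fy=3,interpolation=3); 
A=cv2.resize(a[:,:],(740,400),interpolation=cv2.INTER_CUBIC); cv2.imwrite('pics/cropA.png',A)
B=cv2.resize(b,(800,525),interpolation=cv2.INTER_CUBIC); cv2.imwrite('pics/cropB.png',B)
```

```text
(no output)
```

View pics/cropA.png

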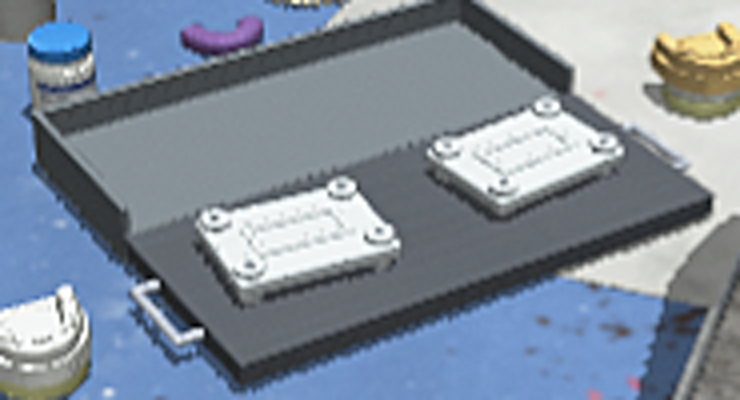

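View pics/cropB.png

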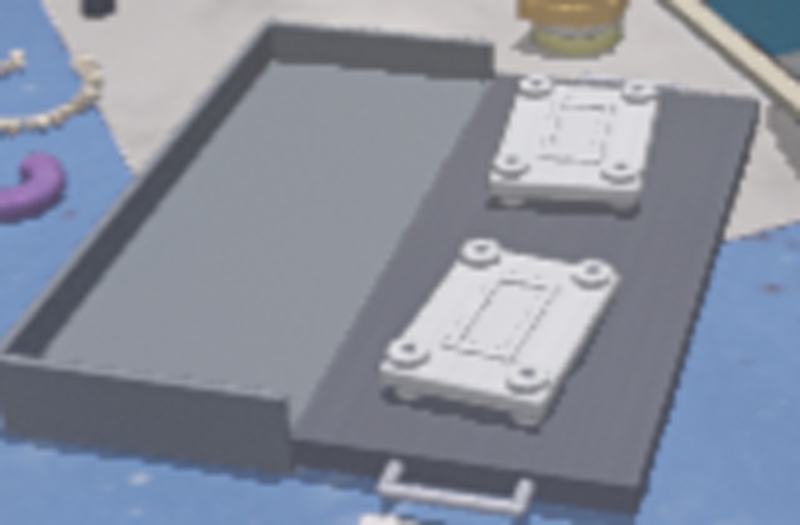

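The crops show four silver bosses per lid, in scene-crop pixels (4x). Left lid: b (215,217), c (342,187), d (378,232), a (248,264). Right lid: b (446,147), c (547,105), d (604,142), a (504,184). The tray is behind them.

```bash
cat > m.py <<'E'
from h import *
S=load('scene1.png');D=load('side1.png')
ob={'L':dict(a=((248,264),(527,373)),b=((215,217),(408,348)),c=((342,187),(481,250)),d=((378,232),(593,271))),
'R':dict(a=((504,184),(620,168)),b=((446,147),(512,162)),c=((547,105),(537,86)),d=((604,142),(638,90)))}
off=dict(a=(-.029,.044),b=(.029,.044),c=(.029,-.044),d=(-.029,-.044))
for l in ob:
    P={}
    for k,(s,d) in ob[l].items():
        p=pt(S,(240+s[0]/4,140+s[1]/4),.047);q=pt(D,(210+d[0]/5,150+d[1]/5),.047);P[k]=(p+q)[:2]/2
        print(l,k,p[:2].round(4),q[:2].round(4))
    X=np.array([off[k] for k in P]);Y=np.array(list(P.values()));c=Y.mean(0);Z=Y-c
    th=np.arctan2((X[:,0]*Z[:,1]-X[:,1]*Z[:,0]).sum(),(X*Z).sum())
    print(l,'centre',c.round(4),'yaw',th.round(3),'res',(Z-X@np.array([[np.cos(th),np.sin(th)],[-np.sin(th),np.cos(th)]])).round(4).tolist())
for n,u in dict(FL=(242,368),FR=(712,200)).items(): print(n,pt(S,(240+u[0]/4,140+u[1]/4),.024))
for n,u in dict(FL=(640,486),FR=(758,100),BL=(297,436),BR=(490,80)).items(): print(n,pt(D,(210+u[0]/5,150+u[1]/5),.024))
E
python3 m.py
```

```text
L a [0.5319 0.1913] [0.5351 0.1936]
L b [0.5871 0.1764] [0.5912 0.1787]
L c [0.5636 0.0922] [0.5686 0.0948]
L d [0.5087 0.1074] [0.5124 0.1094]
L centre [0.5498 0.143 ] yaw -0.265 res [[0.0001, -0.0006], [-0.0002, -0.0003], [-0.0002, 0.0006], [0.0002, 0.0003]]
R a [0.5001 0.0087] [0.5061 0.011 ]
R b [0.5583 0.0075] [0.5633 0.0087]
R c [ 0.556 -0.083] [ 0.5591 -0.0769]
R d [ 0.4962 -0.0786] [ 0.5019 -0.0759]
R centre [ 0.5301 -0.0348] yaw -0.041 res [[0.0001, -0.0005], [-0.0001, 0.0001], [0.0002, 0.0], [-0.0003, 0.0003]]
FL [0.47520944 0.23865671 0.024     ]
FR [ 0.42449413 -0.10983128  0.024     ]
FL [0.48172833 0.24012304 0.024     ]
FR [ 0.43416502 -0.11130072  0.024     ]
BL [0.63655756 0.2175252  0.024     ]
BR [ 0.5927672  -0.12559366  0.024     ]
```

Run:
```python
from h import *
print(togo([.50,-.035,.16]))
```

```text
[ 45.3317879  -43.57265747   7.12359494]
```

```bash
python3 -m jog '[{"x":45.3,"y":-43.6,"z":0,"rz":29,"fingers":1},{"x":45.3,"y":-43.6,"z":0,"rz":29,"fingers":1},{"x":45.3,"y":-43.6,"z":0,"rz":29,"fingers":1},{"x":45.3,"y":-43.6,"z":0,"rz":29,"fingers":1},{"x":45.3,"y":-43.6,"z":0,"rz":29,"fingers":1},{"x":45.3,"y":-43.6,"z":2,"rz":29,"fingers":1},{"x":45.3,"y":-43.6,"z":4,"rz":29,"fingers":1},{"x":45.3,"y":-43.6,"z":6,"rz":29,"fingers":1}]'
python3 - <<'E'
from h import *
print(togo([.50,-.035,.18]))
E
```

```text
[ 45.33186626 -43.57489685   5.1235962 ]invalid input
```

```bash
python3 -m jog '[{"x":6,"y":-5,"z":0,"rx":0,"ry":0,"rz":5,"fingers":1},{"x":12,"y":-11,"z":0,"rx":0,"ry":0,"rz":10,"fingers":1},{"x":18,"y":-17,"z":0,"rx":0,"ry":0,"rz":20,"fingers":1},{"x":24,"y":-23,"z":0,"rx":0,"ry":0,"rz":29,"fingers":1},{"x":30,"y":-29,"z":0,"rx":0,"ry":0,"rz":29,"fingers":1}]' 40
```

```text
time: 0.72
eef_pos: [0.3679, -0.3214, 0.2312]
orientation: [-0.0, 0.998, -0.069, 0.0]
wrist_force: [0.8, -0.3, -0.1]
width: 0.0002
gripper_force: 0.0
```

Run:
```python
from h import *
print(togo([.48,-.035,.17]))
```

```text
[  7.15110181 -29.91548984   6.12375872]
```

```bash
python3 -m jog '[{"x":7.2,"y":-30,"z":0,"rx":0,"ry":0,"rz":0,"fingers":1},{"x":7.2,"y":-30,"z":0,"rx":0,"ry":0,"rz":0,"fingers":1},{"x":7.2,"y":-30,"z":2,"rx":0,"ry":0,"rz":0,"fingers":1},{"x":7.2,"y":-30,"z":6,"rx":0,"ry":0,"rz":0,"fingers":1},{"x":7.2,"y":-30,"z":6,"rx":0,"ry":0,"rz":0,"fingers":1},{"x":7.2,"y":-30,"z":6,"rx":0,"ry":0,"rz":0,"fingers":1},{"x":7.2,"y":-30,"z":6,"rx":0,"ry":0,"rz":0,"fingers":1}]' 40
python3 - <<'E'
from h import *
c=shot('wrist','w1.png');print(c['origin'])
E
```

```text
time: 1.6
eef_pos: [0.4791, -0.0355, 0.1711]
orientation: [0.0, 0.998, -0.067, -0.0]
wrist_force: [0.1, -0.0, -0.1]
width: -0.0001
gripper_force: 0.0
[ 0.55704788 -0.04669995  0.3138326 ]
```

View pics/w1.png

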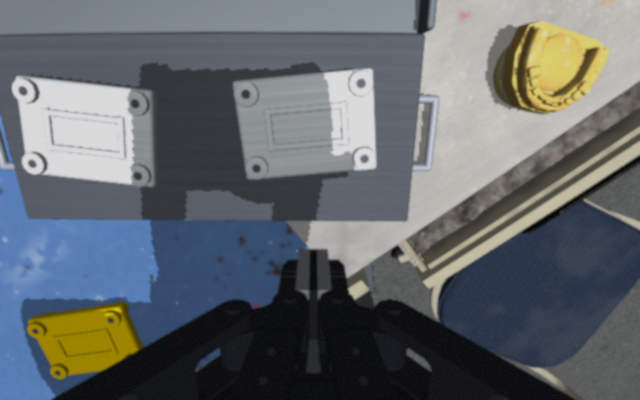

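The wrist view shows both lids. Right lid: b (247,93), c (361,83), d (365,158), a (257,168). Left lid: b (25,90), c (138,103), d (140,175), a (34,162). The plate front edge runs (28,219)–(407,220).

```bash
cat > w.py <<'E'
from h import *
W=load('w1.png')
ob={'R':dict(a=(257,168),b=(247,93),c=(361,83),d=(365,158)),'L':dict(a=(34,162),b=(25,90),c=(138,103),d=(140,175))}
off=dict(a=(-.029,.044),b=(.029,.044),c=(.029,-.044),d=(-.029,-.044))
for l in ob:
    Y=np.array([pt(W,ob[l][k],.047)[:2] for k in 'abcd']);X=np.array([off[k] for k in 'abcd']);c=Y.mean(0);Z=Y-c
    th=np.arctan2((X[:,0]*Z[:,1]-X[:,1]*Z[:,0]).sum(),(X*Z).sum())
    F=c+X@np.array([[np.cos(th),np.sin(th)],[-np.sin(th),np.cos(th)]])
    print(l,c.round(4),th.round(3),'abcd',F.round(4).tolist(),'err',(Y-F).round(4).tolist())
    for k,f in zip('abcd',F): print(k,togo([*f,.052]).round(2))
for u in((28,219),(407,220),(90,33),(410,34)):print(pt(W,u,.024))
E
python3 w.py
```

```text
R [ 0.5323 -0.0389] -0.044 abcd [[0.5053, 0.0063], [0.5632, 0.0038], [0.5594, -0.0841], [0.5014, -0.0816]] err [[-0.0003, 0.0], [0.0003, -0.0005], [-0.0002, 0.0005], [0.0001, -0.0001]]
a [ 2.02 -4.57 11.94]
b [ 7.79 -5.1  11.94]
c [ 8.59  3.66 11.94]
d [ 2.82  4.19 11.94]
L [0.5514 0.139 ] -0.258 abcd [[0.5345, 0.1889], [0.5906, 0.1741], [0.5682, 0.089], [0.5121, 0.1038]] err [[0.0004, 0.0001], [-0.0003, 0.0005], [-0.0002, -0.0003], [0.0001, -0.0002]]
a [  2.46 -23.06  11.94]
b [  8.21 -22.35  11.94]
c [  7.14 -13.62  11.94]
d [  1.38 -14.33  11.94]
[0.48141041 0.23677974 0.024     ]
[ 0.43343391 -0.11864115  0.024     ]
[0.62694995 0.12379146 0.024     ]
[ 0.59121692 -0.12871027  0.024     ]
```

```bash
python3 -m jog '[{"x":2.8,"y":4.0,"z":5,"rx":0,"ry":0,"rz":0,"fingers":1},{"x":2.8,"y":4.0,"z":10,"rx":0,"ry":0,"rz":0,"fingers":1},{"x":2.8,"y":4.0,"z":11.7,"rx":0,"ry":0,"rz":0,"fingers":1},{"x":2.8,"y":4.0,"z":11.9,"rx":0,"ry":0,"rz":0,"fingers":1},{"x":2.8,"y":4.0,"z":12.1,"rx":0,"ry":0,"rz":0,"fingers":1},{"x":2.8,"y":4.0,"z":12.2,"rx":0,"ry":0,"rz":0,"fingers":1},{"x":2.8,"y":4.0,"z":12.3,"rx":0,"ry":0,"rz":0,"fingers":1}]' 40; python3 -m jog '[{"z":0,"x":0,"y":0,"rx":0,"ry":0,"rz":0,"fingers":1},{"z":0,"x":0,"y":0,"rx":0,"ry":0,"rz":0,"fingers":1}]' 40
```

```text
time: 2.52
eef_pos: [0.5022, -0.0793, 0.0491]
orientation: [0.0, 0.998, -0.068, 0.001]
wrist_force: [0.2, -0.0, -0.6]
width: -0.0002
gripper_force: 0.0
time: 2.78
eef_pos: [0.5018, -0.0791, 0.0485]
orientation: [0.0, 0.998, -0.068, 0.0]
wrist_force: [-0.4, -0.3, -1.4]
width: -0.0
gripper_force: 0.0
```

```bash
python3 -m jog '[{"z":0.1,"x":0,"y":0,"rx":0,"ry":0,"rz":0,"fingers":1},{"z":0.1,"x":0,"y":0,"rx":0,"ry":0,"rz":0,"fingers":1}]' 40; python3 -m jog '[{"z":0.1,"x":0,"y":0,"rx":0,"ry":0,"rz":0,"fingers":1},{"z":0.1,"x":0,"y":0,"rx":0,"ry":0,"rz":0,"fingers":1}]' 40;python3 -m jog '[{"z":0.1,"x":0,"y":0,"rx":0,"ry":0,"rz":0,"fingers":1},{"z":0.1,"x":0,"y":0,"rx":0,"ry":0,"rz":0,"fingers":1}]' 40
```

```text
time: 3.02
eef_pos: [0.5016, -0.0791, 0.0472]
orientation: [-0.0, 0.998, -0.068, -0.0]
wrist_force: [0.4, 0.8, -0.4]
width: -0.0002
gripper_force: 0.0
time: 3.28
eef_pos: [0.5018, -0.0792, 0.0469]
orientation: [0.0, 0.998, -0.068, 0.0]
wrist_force: [-3.1, 0.4, 18.1]
width: 0.0001
gripper_force: 8.9
time: 3.52
eef_pos: [0.502, -0.0794, 0.0468]
orientation: [0.0, 0.998, -0.068, 0.001]
wrist_force: [-8.9, 0.5, 39.3]
width: 0.0003
gripper_force: 19.6
```

```bash
python3 -m jog '[{"z":-1.5,"x":0,"y":0,"rx":0,"ry":0,"rz":0,"fingers":1},{"z":-1.5,"x":-0.8,"y":-8.8,"rx":0,"ry":0,"rz":0,"fingers":1},{"z":-1.5,"x":-0.8,"y":-8.8,"rx":0,"ry":0,"rz":0,"fingers":1},{"z":-0.6,"x":-0.8,"y":-8.8,"rx":0,"ry":0,"rz":0,"fingers":1},{"z":-0.3,"x":-0.8,"y":-8.8,"rx":0,"ry":0,"rz":0,"fingers":1},{"z":-0.1,"x":-0.8,"y":-8.8,"rx":0,"ry":0,"rz":0,"fingers":1},{"z":-0.05,"x":-0.8,"y":-8.8,"rx":0,"ry":0,"rz":0,"fingers":1},{"z":-0.05,"x":-0.8,"y":-8.8,"rx":0,"ry":0,"rz":0,"fingers":1}]' 40
```

```text
time: 4.53
eef_pos: [0.5057, 0.0086, 0.0458]
orientation: [0.0, 0.998, -0.068, 0.0]
wrist_force: [-0.5, -0.8, 0.4]
width: 0.0001
gripper_force: 0.3
```

```bash
python3 -m jog '[{"z":0.1,"x":0,"y":0,"rx":0,"ry":0,"rz":0,"fingers":1},{"z":0.1,"x":0,"y":0,"rx":0,"ry":0,"rz":0,"fingers":1}]' 40; python3 -m jog '[{"z":0.1,"x":0,"y":0,"rx":0,"ry":0,"rz":0,"fingers":1},{"z":0.1,"x":0,"y":0,"rx":0,"ry":0,"rz":0,"fingers":1}]' 40;python3 -m jog '[{"z":0.1,"x":0,"y":0,"rx":0,"ry":0,"rz":0,"fingers":1},{"z":0.1,"x":0,"y":0,"rx":0,"ry":0,"rz":0,"fingers":1}]' 40
```

```text
time: 4.78
eef_pos: [0.5057, 0.009, 0.0448]
orientation: [0.0, 0.998, -0.068, 0.0]
wrist_force: [1.0, -0.8, 0.8]
width: -0.0003
gripper_force: 0.7
time: 5.03
eef_pos: [0.5057, 0.0091, 0.0443]
orientation: [0.0, 0.998, -0.068, 0.0]
wrist_force: [-3.5, -1.2, 16.8]
width: -0.0002
gripper_force: 8.0
time: 5.28
eef_pos: [0.5057, 0.0091, 0.044]
orientation: [0.0, 0.998, -0.068, 0.0]
wrist_force: [-8.5, -1.4, 34.6]
width: 0.0001
gripper_force: 17.3
```

Right lid: d is firm, but a sank about 3 mm under roughly 1 N, so this is the warped lid and a–c is its yielding diagonal. Now I'll rock it in the order c, a, c, a.

```bash
python3 -m jog '[{"z":-1.5,"x":0,"y":0,"rx":0,"ry":0,"rz":0,"fingers":1},{"z":-1.5,"x":3.2,"y":4.15,"rx":0,"ry":0,"rz":0,"fingers":1},{"z":-1.5,"x":6.5,"y":8.3,"rx":0,"ry":0,"rz":0,"fingers":1},{"z":-1.5,"x":6.5,"y":8.3,"rx":0,"ry":0,"rz":0,"fingers":1},{"z":-0.6,"x":6.5,"y":8.3,"rx":0,"ry":0,"rz":0,"fingers":1},{"z":-0.3,"x":6.5,"y":8.3,"rx":0,"ry":0,"rz":0,"fingers":1},{"z":-0.2,"x":6.5,"y":8.3,"rx":0,"ry":0,"rz":0,"fingers":1},{"z":-0.2,"x":6.5,"y":8.3,"rx":0,"ry":0,"rz":0,"fingers":1}]' 40; python3 -m jog '[{"z":0.05,"x":0,"y":0,"rx":0,"ry":0,"rz":0,"fingers":1},{"z":0.1,"x":0,"y":0,"rx":0,"ry":0,"rz":0,"fingers":1},{"z":0.1,"x":0,"y":0,"rx":0,"ry":0,"rz":0,"fingers":1},{"z":0.1,"x":0,"y":0,"rx":0,"ry":0,"rz":0,"fingers":1}]' 40
```

```text
time: 6.28
eef_pos: [0.558, -0.0811, 0.0447]
orientation: [-0.0, 0.998, -0.067, -0.001]
wrist_force: [-2.0, 0.9, 3.0]
width: -0.0001
gripper_force: 1.6
time: 6.78
eef_pos: [0.5581, -0.0812, 0.0443]
orientation: [-0.0, 0.998, -0.067, -0.0]
wrist_force: [-6.4, 3.4, 17.5]
width: -0.0004
gripper_force: 8.5
```

Corner c sank as well (z 0.0443, firm at the bottom). Next, a, c and a again.

```bash
for i in 1; do python3 -m jog '[{"z":-1.5,"x":0,"y":0,"rx":0,"ry":0,"rz":0,"fingers":1},{"z":-1.5,"x":-3.2,"y":-4.1,"rx":0,"ry":0,"rz":0,"fingers":1},{"z":-1.5,"x":-6.5,"y":-8.3,"rx":0,"ry":0,"rz":0,"fingers":1},{"z":-1.5,"x":-6.5,"y":-8.3,"rx":0,"ry":0,"rz":0,"fingers":1},{"z":-0.4,"x":-6.5,"y":-8.3,"rx":0,"ry":0,"rz":0,"fingers":1},{"z":-0.1,"x":-6.5,"y":-8.3,"rx":0,"ry":0,"rz":0,"fingers":1},{"z":0,"x":-6.5,"y":-8.3,"rx":0,"ry":0,"rz":0,"fingers":1},{"z":0,"x":-6.5,"y":-8.3,"rx":0,"ry":0,"rz":0,"fingers":1}]' 40; python3 -m jog '[{"z":0,"x":0,"y":0,"rx":0,"ry":0,"rz":0,"fingers":1},{"z":0,"x":0,"y":0,"rx":0,"ry":0,"rz":0,"fingers":1}]' 40
python3 -m jog '[{"z":-1.5,"x":0,"y":0,"rx":0,"ry":0,"rz":0,"fingers":1},{"z":-1.5,"x":3.2,"y":4.1,"rx":0,"ry":0,"rz":0,"fingers":1},{"z":-1.5,"x":6.5,"y":8.3,"rx":0,"ry":0,"rz":0,"fingers":1},{"z":-1.5,"x":6.5,"y":8.3,"rx":0,"ry":0,"rz":0,"fingers":1},{"z":-0.4,"x":6.5,"y":8.3,"rx":0,"ry":0,"rz":0,"fingers":1},{"z":-0.1,"x":6.5,"y":8.3,"rx":0,"ry":0,"rz":0,"fingers":1},{"z":0,"x":6.5,"y":8.3,"rx":0,"ry":0,"rz":0,"fingers":1},{"z":0,"x":6.5,"y":8.3,"rx":0,"ry":0,"rz":0,"fingers":1}]' 40; python3 -m jog '[{"z":0,"x":0,"y":0,"rx":0,"ry":0,"rz":0,"fingers":1},{"z":0,"x":0,"y":0,"rx":0,"ry":0,"rz":0,"fingers":1}]' 40
python3 -m jog '[{"z":-1.5,"x":0,"y":0,"rx":0,"ry":0,"rz":0,"fingers":1},{"z":-1.5,"x":-3.2,"y":-4.1,"rx":0,"ry":0,"rz":0,"fingers":1},{"z":-1.5,"x":-6.5,"y":-8.3,"rx":0,"ry":0,"rz":0,"fingers":1},{"z":-1.5,"x":-6.5,"y":-8.3,"rx":0,"ry":0,"rz":0,"fingers":1},{"z":-0.4,"x":-6.5,"y":-8.3,"rx":0,"ry":0,"rz":0,"fingers":1},{"z":-0.1,"x":-6.5,"y":-8.3,"rx":0,"ry":0,"rz":0,"fingers":1},{"z":0,"x":-6.5,"y":-8.3,"rx":0,"ry":0,"rz":0,"fingers":1},{"z":0,"x":-6.5,"y":-8.3,"rx":0,"ry":0,"rz":0,"fingers":1}]' 40; python3 -m jog '[{"z":0,"x":0,"y":0,"rx":0,"ry":0,"rz":0,"fingers":1},{"z":0,"x":0,"y":0,"rx":0,"ry":0,"rz":0,"fingers":1}]' 40; done | grep -E "time|eef|wrist"
```

```text
time: 7.78
eef_pos: [0.5062, 0.0086, 0.0442]
wrist_force: [-4.3, 5.4, 22.4]
time: 8.02
eef_pos: [0.5062, 0.0086, 0.0442]
wrist_force: [-4.0, 6.5, 22.1]
time: 9.02
eef_pos: [0.558, -0.0814, 0.0443]
wrist_force: [-6.3, -6.4, 20.0]
time: 9.28
eef_pos: [0.558, -0.0814, 0.0443]
wrist_force: [-7.2, -5.9, 19.4]
time: 10.28
eef_pos: [0.506, 0.0087, 0.0442]
wrist_force: [-5.4, 6.9, 24.4]
time: 10.52
eef_pos: [0.506, 0.0087, 0.0442]
wrist_force: [-5.3, 7.4, 24.8]
```

Rocking is confirmed on the right lid: a and c each bottom about 3 mm low. Now I'll set the half-open fingers down in front of it.

```bash
python3 -m jog '[{"z":-2.5,"x":0,"y":0,"rx":0,"ry":0,"rz":0,"fingers":1},{"z":-2.5,"x":-3.7,"y":4.2,"rx":0,"ry":0,"rz":0,"fingers":-0.2},{"z":-2.5,"x":-3.7,"y":4.2,"rx":0,"ry":0,"rz":0,"fingers":-0.2},{"z":-2.5,"x":-3.7,"y":4.2,"rx":0,"ry":0,"rz":0,"fingers":-0.2},{"z":-1,"x":-3.7,"y":4.2,"rx":0,"ry":0,"rz":0,"fingers":-0.2},{"z":0.5,"x":-3.7,"y":4.2,"rx":0,"ry":0,"rz":0,"fingers":-0.2},{"z":1.3,"x":-3.7,"y":4.2,"rx":0,"ry":0,"rz":0,"fingers":-0.2},{"z":1.3,"x":-3.7,"y":4.2,"rx":0,"ry":0,"rz":0,"fingers":-0.2}]' 40
python3 - <<'E'
from h import *
c=shot('side','side2.png')['image'];d=shot('wrist','w2.png')['image']
cv2.imwrite('pics/c2.png',np.hstack([cv2.resize(c[140:280,250:400],(420,392),interpolation=2),cv2.resize(d,None,fx=.59,fy=.98)[:, :378]]))
E
```

```text
time: 11.52
eef_pos: [0.4627, -0.0273, 0.0298]
orientation: [-0.0, 0.998, -0.067, -0.001]
wrist_force: [-0.8, -0.4, 1.3]
width: 0.0512
gripper_force: 0.0
```

View pics/c2.png

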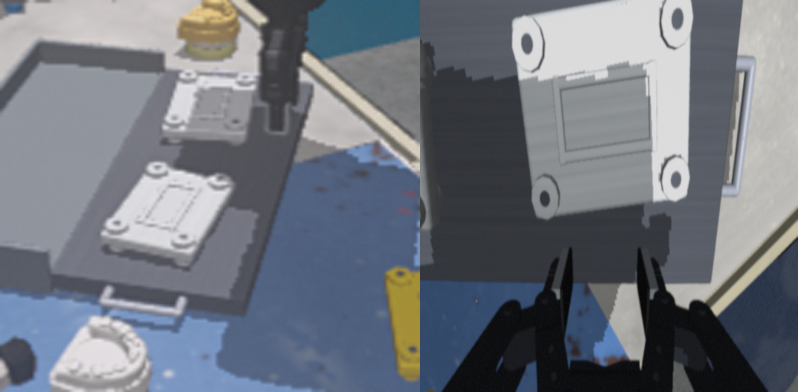

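The fingers stand just above the plate, centred before the right lid's front face. Pushing along tool x.

```bash
python3 -m jog '[{"z":0,"x":1,"y":0,"rx":0,"ry":0,"rz":0,"fingers":-0.2},{"z":0,"x":1.8,"y":0,"rx":0,"ry":0,"rz":0,"fingers":-0.2},{"z":0,"x":2.6,"y":0,"rx":0,"ry":0,"rz":0,"fingers":-0.2},{"z":0,"x":3.4,"y":0,"rx":0,"ry":0,"rz":0,"fingers":-0.2},{"z":0,"x":4.2,"y":0,"rx":0,"ry":0,"rz":0,"fingers":-0.2},{"z":0,"x":5,"y":0,"rx":0,"ry":0,"rz":0,"fingers":-0.2},{"z":0,"x":5.8,"y":0,"rx":0,"ry":0,"rz":0,"fingers":-0.2},{"z":0,"x":6.6,"y":0,"rx":0,"ry":0,"rz":0,"fingers":-0.2}]' 40
python3 -m jog '[{"z":0,"x":0.8,"y":0,"rx":0,"ry":0,"rz":0,"fingers":-0.2},{"z":0,"x":1.6,"y":0,"rx":0,"ry":0,"rz":0,"fingers":-0.2},{"z":0,"x":2.4,"y":0,"rx":0,"ry":0,"rz":0,"fingers":-0.2},{"z":0,"x":3.2,"y":0,"rx":0,"ry":0,"rz":0,"fingers":-0.2},{"z":0,"x":3.6,"y":0,"rx":0,"ry":0,"rz":0,"fingers":-0.2}]' 40
python3 - <<'E'
from h import *
c=shot('side','side3.png')['image'];d=shot('wrist','w3.png')['image']
cv2.imwrite('pics/c3.png',np.hstack([cv2.resize(c[140:280,200:350],(420,392),interpolation=2),cv2.resize(d,None,fx=.59,fy=.98)[:, :378]]))
E
```

```text
time: 12.62
eef_pos: [0.5292, -0.0365, 0.0308]
orientation: [-0.0, 0.998, -0.068, -0.0]
wrist_force: [-3.3, -0.7, 1.3]
width: 0.0509
gripper_force: 1.4
time: 13.25
eef_pos: [0.565, -0.0414, 0.0308]
orientation: [0.0, 0.998, -0.068, 0.0]
wrist_force: [-2.3, 0.9, 1.1]
width: 0.0512
gripper_force: 1.1
```

View pics/c3.png

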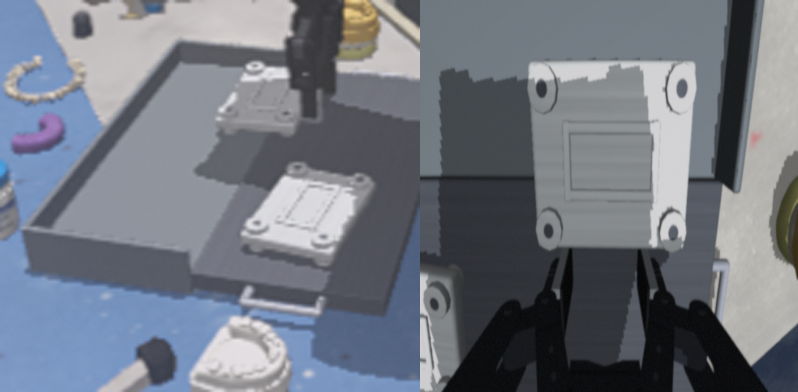

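The lid is squared against both fingers and its front half is over the tray. Its twin has not moved. I'll continue the push.

```bash
python3 -m jog '[{"z":0.2,"x":0.8,"y":0,"rx":0,"ry":0,"rz":0,"fingers":-0.2},{"z":0.2,"x":1.6,"y":0,"rx":0,"ry":0,"rz":0,"fingers":-0.2},{"z":0.2,"x":2.4,"y":0,"rx":0,"ry":0,"rz":0,"fingers":-0.2},{"z":0.2,"x":3.2,"y":0,"rx":0,"ry":0,"rz":0,"fingers":-0.2},{"z":0.2,"x":4,"y":0,"rx":0,"ry":0,"rz":0,"fingers":-0.2},{"z":0.2,"x":4.8,"y":0,"rx":0,"ry":0,"rz":0,"fingers":-0.2},{"z":0.2,"x":5.4,"y":0,"rx":0,"ry":0,"rz":0,"fingers":-0.2},{"z":0.2,"x":5.9,"y":0,"rx":0,"ry":0,"rz":0,"fingers":-0.2}]' 40
python3 -m jog '[{"z":0,"x":0.3,"y":0,"rx":0,"ry":0,"rz":0,"fingers":-0.2},{"z":0,"x":-2,"y":0,"rx":0,"ry":0,"rz":0,"fingers":-0.2},{"z":-3,"x":-4,"y":0,"rx":0,"ry":0,"rz":0,"fingers":-0.2},{"z":-8,"x":-5,"y":0,"rx":0,"ry":0,"rz":0,"fingers":-0.2},{"z":-12,"x":-5,"y":0,"rx":0,"ry":0,"rz":0,"fingers":-0.2},{"z":-14,"x":-5,"y":0,"rx":0,"ry":0,"rz":0,"fingers":-0.2},{"z":-14,"x":-5,"y":0,"rx":0,"ry":0,"rz":0,"fingers":-0.2}]' 40
python3 - <<'E'
from h import *
c=shot('side','side4.png')['image'];d=shot('wrist','w4.png')['image']
cv2.imwrite('pics/c4.png',np.hstack([cv2.resize(c[140:280,200:350],(420,392),interpolation=2),cv2.resize(d,None,fx=.59,fy=.98)[:, :378]]))
E
```

```text
time: 14.35
eef_pos: [0.6231, -0.0493, 0.0288]
orientation: [-0.0, 0.998, -0.068, -0.0]
wrist_force: [-1.3, 0.5, 0.2]
width: 0.0515
gripper_force: 1.0
time: 15.22
eef_pos: [0.5746, -0.0427, 0.1706]
orientation: [0.0, 0.998, -0.068, 0.002]
wrist_force: [0.6, -0.4, -0.5]
width: 0.0512
gripper_force: 0.0
```

View pics/c4.png

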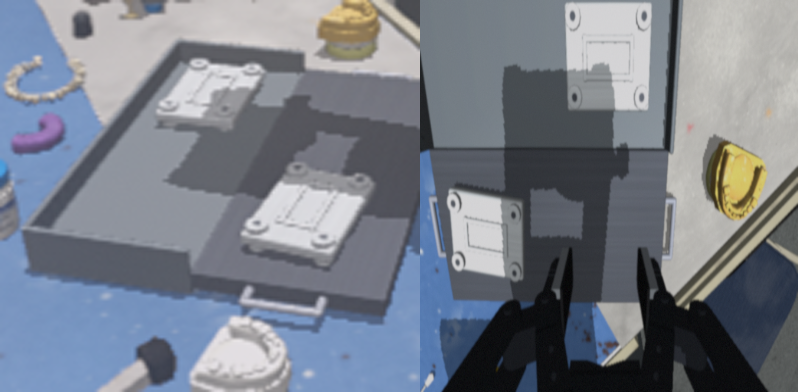

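The right lid lies flat in the tray (crop about (608,57)). Its rear edge at row 110 is clear of the plate edge at row 148. The left lid and both plaster models are where they were.

```bash
python3 -c "
from plant import *
print(job_done())"
```

```text
the job is handed in; nothing more can be done
None
```

The right-hand lid is the warped one: I rocked its two yielding opposite corners in turn (front-left three times, counting the test press, back-right twice), slid it into the rework tray, and handed the job in at about 15 s with the sound lid (never touched or pressed) and the plaster models in place.

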